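# Load the sample divider and hold its flap at dead centre

### The job

Lift the white sorting tray by its steel bar with all five chestnuts on it, tip them off its open end into the green feed bin of the sample divider, and set the empty tray back down on the green mat. Then take the divider's orange flap by its black bar, swing it up to the point where it stands upright in balance between the two compartments, and finish while still gripping it there, so that the sample will be split evenly. Leave everything else on the bench where it is.

Things in the scene. Friction and masses are not known exactly. Their poses are not given: they have to be found in the camera images.
- divider: sample divider, fixed, base 200 x 340 mm; origin: centre of its underside. +y runs along it from the compartments to the feed bin, x across, z up. Green feed bin centred at y = +100 mm: open top, outer 165 (x) x 135 (y) mm, walls 5 mm, rim 110 mm above the bench. From y = -167 to -22 mm two white open compartments (rims 55 mm high), one each side of the flap
- bin_floor (a point): centre of the feed bin's inner floor, 47 mm above the bench, 63 mm below its rim; axes as the divider's
- hinge (a point): middle of the flap's hinge line, 62 mm above the bench; the hinge runs along the divider's y axis
- flap (a joint): angle (rad) of the orange flap: 0 = upright, its balance point; positive leans towards the divider's +x, negative towards its -x; stops at -0.75 and +0.75. It swings freely with no friction and falls to the stop on either side when let go; at the start it lies on (or drops at once to) one of the stops. Plate 120 x 78 x 4 mm, 180 g
- flap_bar (a point): centre of the flap's round black bar, the grip: 10 mm thick, parallel to the hinge and 125 mm from it, 60 mm clear between the two stems that hold it 40 mm beyond the edge of the flap's plate. It may turn between the fingers
- tray_bar (a point): centre of the tray's steel grip bar, 73 mm above the bench when the tray stands on the mat. Axes as the tray's: x along the bar, y along the tray, the open end (lip) towards -y. The bar runs across the middle of the tray on two end posts: 12 mm thick (y), 20 mm high, 110 mm long. The tray's underside is 70 mm below this point, the lip's edge 80 mm towards -y
- tray: white sorting tray, 110 (x) x 160 (y) mm, 160 g; origin at the centre of its underside, axes as given with tray_bar. Floor 4 mm thick, walls 26 mm high on both sides and at the +y end, none at the -y end (lip). Chestnuts slide on it from about 20 degrees of tilt, some later
- mat: green mat fixed on the bench, 190 x 240 mm, 3 mm thick, on which the tray stands; origin at the centre of its underside
- nut0_mid (a point): middle of one of the five brown chestnuts, 30 mm across, 21 mm high with a flat foot, about 14 g, on the tray at the start
- nut1_mid (a point): middle of one of the five brown chestnuts, 30 mm across, 21 mm high with a flat foot, about 14 g, on the tray at the start
- nut2_mid (a point): middle of one of the five brown chestnuts, 30 mm across, 21 mm high with a flat foot, about 14 g, on the tray at the start
- nut3_mid (a point): middle of one of the five brown chestnuts, 30 mm across, 21 mm high with a flat foot, about 14 g, on the tray at the start
- nut4_mid (a point): middle of one of the five brown chestnuts, 30 mm across, 21 mm high with a flat foot, about 14 g, on the tray at the start
- jar: bystander: clear jar with green cap, 80 mm across, 115 mm high; origin at the underside's centre
- beaker: bystander: glass beaker, 72 mm across, 95 mm high; origin at the underside's centre
- dish: bystander: flat glass dish, 90 mm across, 16 mm high; origin at the underside's centre
- weight: bystander: brass weight, 34 mm across, 57 mm high; origin at the underside's centre
- boat: bystander: small black boat tray with tweezers, 60 x 130 x 25 mm; origin at the underside's centre

How it is judged:
By the outcome, as a careful person would: the job done as asked, in the order asked, and still so for the second after the job is handed in, while the arm keeps its last pose, push and grip.
It also fails if it takes over 61 s, if anything falls off the work surface, if the arm or the gripper's body presses on something with over 40 N, if the wrist force passes 120 N, or if a joint passes its speed limit or range.

### The arm

A 6-joint arm with a two-finger parallel gripper is mounted at the origin on the work surface. World frame = base frame: x ahead of the robot, y to its left, z up, the work surface at z = 0. Lengths are in m, angles in rad, forces in N, time in s.
With the tool pointing down it reaches from about 0.25 to 0.775 m from the base axis. Payload 4 kg.
Tool frame: the origin (TCP) lies at the very end of the fingers, on their centre line; the grasp point (between the pads) lies 19 mm behind it; z points along the fingers, y is the line along which they close (so a half turn about z gives the same grasp; the last joint's range is limited). The gripper opens to 85 mm and grips with 20 to 120 N. Pads are 22 mm wide; open, the fingers measure 114 mm over their backs; the gripper's body (76 mm by 85 mm) begins 54 mm behind the grasp point. The pads swing forward as they close: fully open they stand 13 mm farther back than shut.
Start: joints at [-1.247, 0.087, 1.371, -0, 1.684, -0.103], TCP at [0.228, -0.501, 0.231] pointing down, gripper open.
Joint ranges: [-3.1, 3.1], [-0.76, 2.03], [0.27, 2.55], [-1.08, 4.22], [0.17, 2.65], [-2.57, 2.57]. Speed limits (rad/s): [2.79, 2.79, 3.14, 3.14, 3.14, 3.14].

### API

Orientations are given as a unit quaternion [x, y, z, w].
In Python, from plant import ctrl, get_image, nets gives the robot as it stands.
- The arm moves only by the shell command python3 -m crank 'ROWS' [FORCE]. ROWS is JSON, one flat list of numbers, 5 for each row, row after row: the shift along the tool's x, y, z in m, then the turn about the tool's z in rad, then the opening, from 0 (shut) to 1 (fully open). A call has 1 to 10 rows; each row shifts and turns the commanded pose from where the row before left it, along the tool's axes as they then stand; what a row does not reach is not made up. A row lasts 1/8 s, in which the tool goes at most 62.5 mm and 10.7 degrees, less where a joint would pass 70% of its speed; a pose out of reach is approached as far as the arm can. A call is refused whole if a number of a shift passes 0.0625 or a number of a turn 0.188, either way. A call with a gripper value outside its range is refused whole. The fingers move at their own pace and stop on an object; FORCE is the grip in N (left out, the last holds). Time passes only in rows, so rows that do not move let the fingers close. It gives the time, the measured TCP pose, the force, the opening and the grip force at its end, in the units of the state.
- ctrl.read_state(): the state, without advancing time (a new reading comes with each control period).
- get_image(name): name is "scene" or "side" or "wrist"; returns a dict with "img" (480x640x3 uint8, red, green, blue), "fx", "fy", "cx", "cy" (pixels), "R" (3x3) and "t" (3): a world point X has camera coordinates R X + t; the wrist camera has in their place "T_tool_cam" (4x4, takes a point from camera to tool coordinates, whose origin is the TCP and whose axes are the flange's). Camera axes: x right, y down, z forward; pixel columns grow to the right and rows downward; lengths in m; the calibration is good to about 2 mm. A picture is of the moment at which its call begins: read the wrist's pose just before it. There is no depth.
- ctrl.hand_in(): hands the job in; it is judged then, once.
Trained networks look in a picture, given as the dict that the camera call returned (one of the last four; its "shot" number tells which), for a name from the list of things; names that differ only in an ending like _2 or _b are one class to them, and where a whole thing is asked for, a point or a joint stands for the part that bears it (a point fixed in the world has none). Each returns a list of dicts, best first, with "p" (0 to 1); they miss things now and then, are a little off and sometimes report something else, mostly with a low value. They report only what shows in the picture. A call takes as long as a camera call.
- nets.look_for(target, picture): "centre" ([x, y, z] in m, in world coordinates, good to about 4 mm: the middle of the surface that is visible of it).
- nets.tip_of(target, picture): "centre" ([x, y, z] in m, in world coordinates, good to about 4 mm: a listed point, or the origin of a listed thing).
The state is a dict: "time_s": time; "qpos": joint angles; "joint_vel": joint speeds; "tau": joint torques, N m; "tool_pos": TCP position; "orientation": TCP orientation; "ft_force": force on the tool from outside, world axes, zero at the start; "moment": the same for the moment, N m; "width": opening from 0.0 (shut) to 1.0 (fully open); "gripper_force": force on a finger pad.
Only numpy, scipy, OpenCV 4.12 (cv2) and the standard library are available. Lean on these libraries where they do the work, as an engineer would, in place of code of your own. Each camera call takes 0.05 s, during which the arm holds its last target. There are 200 camera calls.

## Working session

There is one attempt and no reset: what is moved stays moved. The work goes in short steps, Python scripts to look and compute and a shell command to move; the robot and the scene stay as the last step left them, time stands still between calls to the robot, and variables do not carry over. Pictures are saved under pics/ and viewed, at most 10 in all, crops included, and the job is handed in when it is done.

```bash
ls; mkdir -p pics; python3 - <<'E'
from plant import ctrl,get_image,nets
import cv2,numpy as np
s=ctrl.read_state();print(s['time_s'],s['tool_pos'],s['orientation'],s['width'])
ims=[]
for c in ('scene','side'):
    p=get_image(c);cv2.imwrite(f'pics/{c}0.png',p['img'][:,:,::-1])
    for t in ['divider','bin_floor','hinge','flap_bar','tray_bar','tray','mat','nut0_mid','jar','beaker','dish','weight','boat']:
        r=nets.tip_of(t,p);print(c,t,[(np.round(q['centre'],3).tolist(),round(q['p'],2)) for q in r[:5 if 'nut' in t else 2]])
print(ctrl.read_state()['time_s'])
E
```

```text
pics
0.0 [ 0.22751916 -0.50017179  0.23010874] [ 9.77312097e-01  2.11801298e-01 -1.22696962e-04 -1.12264362e-03] 1.0000749928572785
scene divider [([0.518, -0.099, 0.001], 0.57)]
scene bin_floor [([0.497, 0.002, 0.044], 0.83)]
scene hinge [([0.532, -0.192, 0.063], 0.84), ([0.562, 0.272, 0.007], 0.42)]
scene flap_bar [([0.45, -0.211, 0.149], 0.92)]
scene tray_bar [([0.559, 0.271, 0.07], 0.64), ([0.533, 0.282, 0.013], 0.38)]
scene tray [([0.56, 0.272, 0.007], 0.65), ([0.755, 0.09, -0.001], 0.33)]
scene mat [([0.558, 0.273, 0.07], 0.43)]
scene nut0_mid [([0.748, -0.172, 0.004], 0.46)]
scene jar [([0.754, 0.092, -0.003], 0.65)]
scene beaker [([0.745, -0.174, 0.0], 0.87)]
scene dish [([0.752, -0.026, -0.003], 0.85)]
scene weight [([0.377, -0.281, 0.001], 0.75)]
scene boat [([0.535, -0.404, 0.004], 0.65)]
side divider [([0.513, -0.101, 0.003], 0.6)]
side bin_floor [([0.491, -0.001, 0.046], 0.96)]
side hinge [([0.534, -0.193, 0.061], 0.97), ([0.538, 0.323, 0.017], 0.72)]
side flap_bar [([0.557, 0.272, 0.002], 0.65), ([0.538, -0.403, 0.001], 0.16)]
side tray_bar [([0.558, 0.272, 0.072], 0.8), ([0.585, 0.267, 0.015], 0.47)]
side tray [([0.557, 0.272, 0.001], 0.64), ([0.515, -0.099, 0.001], 0.53)]
side mat []
side nut0_mid [([0.536, 0.325, 0.017], 0.55)]
side jar [([0.752, 0.089, -0.002], 0.68)]
side beaker [([0.747, -0.177, 0.003], 0.67), ([0.592, 0.311, 0.016], 0.48)]
side dish [([0.75, -0.023, -0.0], 0.56)]
side weight [([0.745, -0.173, 0.003], 0.72), ([0.376, -0.281, 0.001], 0.64)]
side boat [([0.538, -0.403, -0.001], 0.72)]
1.4
```

View pics/scene0.png

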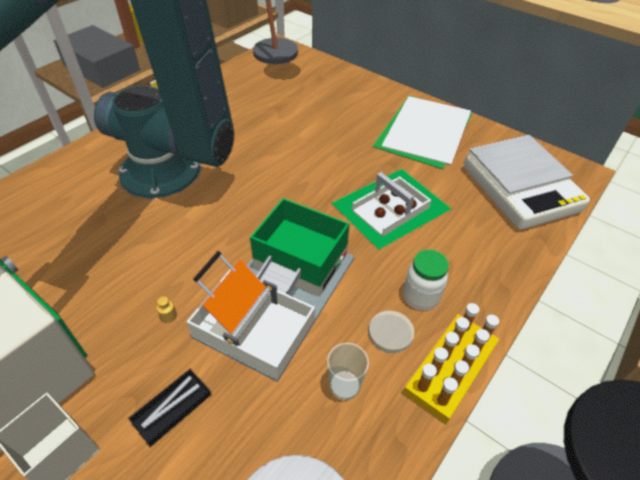

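View pics/side0.png

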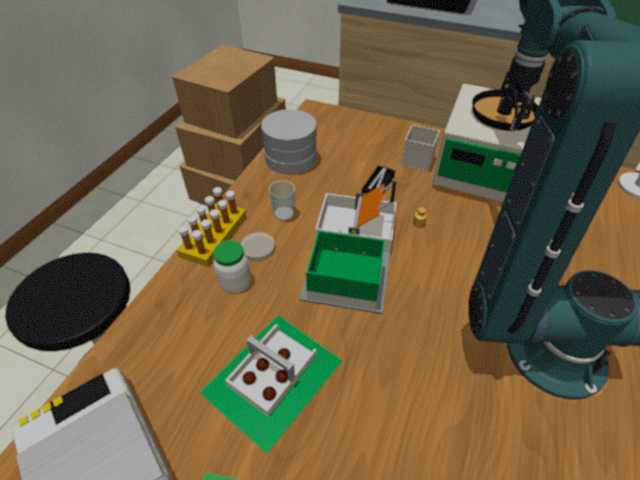

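The scene view shows the orange flap leaning towards the robot, with its bar near (207,265). The bin is at (300,245) and the tray on the mat at (392,205). The rows only allow a turn about the tool's own z, so before grasping I'll test what happens at the edge of the reach, in free air.

```bash
python3 -m crank '[0,0,-0.06,0,1, 0,0,-0.06,0,1, 0,0,-0.06,0,1, 0,0,-0.06,0,1, 0,0,-0.06,0,1, 0,0,-0.06,0,1, 0,0,-0.06,0,1, 0,0,-0.06,0,1]'; python3 -c "
from plant import ctrl
s=ctrl.read_state();print(s['qpos'],s['tool_pos'],s['orientation'])"
```

```text
time_s: 2.4
tool_pos: [0.1843, -0.4063, 0.6402]
orientation: [0.977, 0.211, 0.003, -0.025]
ft_force: [-0.8, 0.5, 0.8]
width: 1.001
gripper_force: 0.0
[-1.27905476  0.26208239  0.27375742  0.02015517  2.65481576 -0.11698497] [ 0.18431022 -0.40629915  0.64020877] [ 0.97706249  0.21147803  0.00277179 -0.0248645 ]
```

The reach limit does trade orientation: it gave a 0.05 rad tilt. A tilted tool axis, with the turn about it, would then tip the tray. Next I need the tray's heading and which end is the lip.

```bash
python3 - <<'E'
from plant import ctrl,get_image,nets
import cv2,numpy as np
out=[]
for c in ('scene','side'):
    p=get_image(c);K=np.array([[p['fx'],0,p['cx']],[0,p['fy'],p['cy']],[0,0,1]])
    R,t=np.array(p['R']),np.array(p['t'])
    np.savez(f'{c}.npz',K=K,R=R,t=t)
    # rectified view of plane z=0.08 : x right = world x .44...68, y up
    def rect(z,x0,y0,L,n=400):
        s=L/n
        A=np.array([[s,0,x0],[0,-s,y0+L],[0,0,z],[0,0,1]])
        H=K@np.c_[R,t]@A
        return cv2.warpPerspective(p['img'],H,(n,n),flags=cv2.INTER_LINEAR|cv2.WARP_INVERSE_MAP)
    out.append(rect(0.083,.44,.15,.24)); 
    out.append(rect(0.007,.44,.15,.24)) if c=='side' else None
im=np.hstack(out)
im=cv2.resize(im,(800,267))
cv2.imwrite('pics/rect.png',im[:,:,::-1])
E
```

```text
(no output)
```

View pics/rect.png

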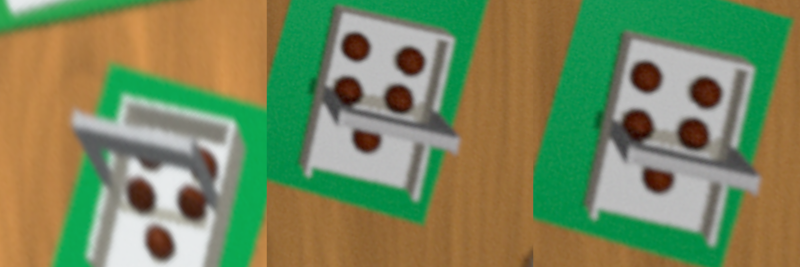

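The tray's bar runs at about -15° (its x axis is [.97,-.26]), and the lip is at the lower, -y end in the rectified view, facing the bin side. I'll turn the tool, then go to the outer reach along the bar's azimuth to pick up tilt.

```bash
python3 -m crank '[0,0,0.02,-0.175,1, 0,0,0.02,-0.175,1, 0,0,0.02,-0.175,1, 0,0,0.02,-0.175,1, 0,0,0.02,-0.175,1, 0,0,0.02,-0.175,1, 0,0,0.02,-0.175,1, 0,0,0.02,-0.175,1, 0,0,0.02,-0.175,1, 0,0,0.02,-0.175,1]'; python3 -m crank '[0,0,0,-0.175,1, 0,0,0,-0.175,1, 0,0,0,-0.175,1, 0,0,0,-0.175,1]'; python3 -c "
from plant import ctrl
s=ctrl.read_state();print(s['qpos'],s['tool_pos'],s['orientation'])"
```

```text
time_s: 3.75
tool_pos: [0.1842, -0.398, 0.4375]
orientation: [0.461, 0.887, 0.022, -0.015]
ft_force: [-0.5, -0.5, 0.7]
width: 0.996
gripper_force: 0.0
time_s: 4.25
tool_pos: [0.1865, -0.3973, 0.4381]
orientation: [0.133, 0.991, 0.026, -0.007]
ft_force: [-0.5, 0.9, -0.5]
width: 1.001
gripper_force: 0.0
[-1.26855563 -0.06981752  1.11856848  0.01153225  2.14610787 -2.566852  ] [ 0.18646238 -0.39732489  0.43812295] [ 0.13279889  0.99077299  0.02619895 -0.0068519 ]
```

```bash
cat > h.py <<'E'
from plant import ctrl
import numpy as np
from scipy.spatial.transform import Rotation as Ro
def st(pr=True):
    s=ctrl.read_state();R=Ro.from_quat(s['orientation']).as_matrix();p=np.array(s['tool_pos'])
    if pr:
        print('t',round(s['time_s'],2),'q',np.round(s['qpos'],2).tolist(),'tcp',np.round(p,3),'tilt',round(np.degrees(np.arccos(-R[2,2])),1),'w',round(s['width'],2),'F',np.round(s['ft_force'],1))
        print('x',np.round(R[:,0],3),'y',np.round(R[:,1],3),'z',np.round(R[:,2],3))
    return s,R,p
def to(g,tcp=None):  # tool-axes shift to bring grasp point (19mm behind TCP) to g
    s,R,p=st(False);gp=p-0.019*R[:,2];print('shift',np.round(R.T@(np.array(g)-gp),3))
if __name__=='__main__': st()
E
python3 -m crank '[-0.049,0.0345,0,0,1, -0.049,0.0345,0,0,1, -0.049,0.0345,0,0,1, -0.049,0.0345,0,0,1, -0.049,0.0345,0,0,1, -0.049,0.0345,0,0,1, -0.049,0.0345,0,0,1, -0.049,0.0345,0,0,1, -0.049,0.0345,0,0,1, -0.049,0.0345,0,0,1]' >/dev/null; python3 h.py;  python3 -m crank '[-0.04,0,0,0,1, -0.04,0,0,0,1, -0.04,0,0,0,1]'; python3 h.py
```

```text
t 5.5 q [-0.35, 0.65, 0.28, 0.06, 2.21, -1.61] tcp [ 0.714 -0.181  0.405] tilt 3.0 w 1.0 F [-0.3 -0.5  0.7]
x [-0.964  0.266 -0.007] y [0.265 0.963 0.051] z [ 0.02   0.047 -0.999]
time_s: 5.88
tool_pos: [0.7641, -0.1961, 0.365]
orientation: [0.134, 0.99, 0.021, 0.04]
ft_force: [0.6, -1.0, -0.5]
width: 1.002
gripper_force: 0.0
t 5.88 q [-0.35, 0.71, 0.27, 0.07, 2.09, -1.61] tcp [ 0.764 -0.196  0.365] tilt 5.2 w 1.0 F [ 0.6 -1.  -0.5]
x [-0.961  0.268 -0.073] y [0.264 0.963 0.052] z [ 0.085  0.031 -0.996]
```

```bash
python3 -m crank '[-0.045,0,-0.04,0,1, -0.045,0,-0.04,0,1, -0.045,0,-0.04,0,1, -0.045,0,-0.04,0,1, -0.045,0,-0.04,0,1]' >/dev/null; python3 h.py
```

```text
t 6.5 q [-0.37, 0.61, 0.27, 0.09, 2.0, -1.62] tcp [ 0.764 -0.207  0.45 ] tilt 15.4 w 1.0 F [ 0.8 -0.2  0.1]
x [-0.927  0.27  -0.26 ] y [0.264 0.963 0.057] z [ 0.265 -0.016 -0.964]
```

```bash
python3 -m crank '[-0.056,0,-0.02,0,1, -0.056,0,-0.02,0,1, -0.056,0,-0.02,0,1, -0.056,0,-0.02,0,1, -0.056,0,-0.02,0,1, -0.056,0,-0.02,0,1, -0.056,0,-0.02,0,1, -0.056,0,-0.02,0,1, -0.056,0,-0.02,0,1, -0.056,0,-0.02,0,1]' >/dev/null; python3 h.py
```

```text
t 7.75 q [-0.39, 0.54, 0.27, 0.13, 1.68, -1.62] tcp [ 0.832 -0.239  0.547] tilt 37.5 w 1.0 F [ 0.3 -0.5 -0.5]
x [-0.758  0.245 -0.605] y [0.261 0.963 0.063] z [ 0.598 -0.111 -0.794]
```

```bash
python3 -c "
from h import *
to([.559,.272,.072])"
```

```text
shift [0.619 0.391 0.176]
```

```bash
python3 -m crank '[0.048,0.03,0.003,0,1, 0.048,0.03,0.003,0,1, 0.048,0.03,0.003,0,1, 0.048,0.03,0.003,0,1, 0.048,0.03,0.003,0,1, 0.048,0.03,0.003,0,1, 0.048,0.03,0.003,0,1, 0.048,0.03,0.003,0,1, 0.048,0.03,0.003,0,1, 0.048,0.03,0.003,0,1]' >/dev/null; python3 -m crank '[0.048,0.03,0.003,0,1, 0.048,0.03,0.003,0,1, 0.040,0.03,0.003,0,1, 0,0,0,0,1]' >/dev/null; python3 - <<'E'
from h import *
from plant import get_image,nets
import cv2
s,R,p=st();w=get_image('wrist');cv2.imwrite('pics/w1.png',w['img'][:,:,::-1])
np.save('Ttc.npy',w['T_tool_cam'])
for t in ('tray_bar','tray','nut0_mid'):
    print(t,[(np.round(q['centre'],3).tolist(),round(q['p'],2)) for q in nets.tip_of(t,w)[:5]])
to([.559,.272,.072])
E
```

```text
t 9.5 q [0.68, -0.11, 1.82, -0.56, 1.05, -0.42] tcp [0.491 0.28  0.17 ] tilt 37.1 w 1.0 F [-0.3 -0.3  0.2]
x [-0.763  0.241 -0.601] y [0.257 0.965 0.061] z [ 0.594 -0.108 -0.797]
tray_bar [([0.559, 0.271, 0.072], 0.77), ([0.555, 0.271, 0.002], 0.26)]
tray [([0.555, 0.268, 0.005], 0.71)]
nut0_mid [([0.539, 0.326, 0.015], 0.58)]
shift [0.012 0.005 0.139]
```

View pics/w1.png

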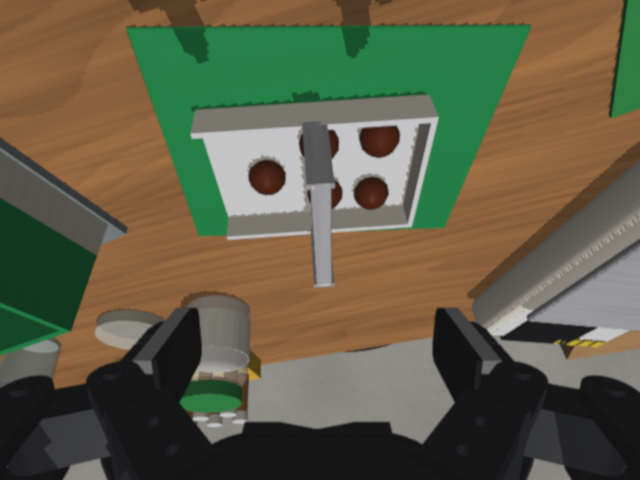

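The wrist view shows the bar standing almost vertical in the picture, (318,125)–(323,285), midway between the fingers. So the alignment is good and I can advance and grip.

```bash
python3 -m crank '[0.004,0.002,0.046,0,1, 0.004,0.002,0.046,0,1, 0.004,0.001,0.047,0,1, 0,0,0,0,1, 0,0,0,0,0, 0,0,0,0,0, 0,0,0,0,0, 0,0,0,0,0, 0,0,0,0,0]' 80; python3 -c "
from h import *
st();to([.559,.271,.072])"
```

```text
time_s: 10.82
tool_pos: [0.5695, 0.2705, 0.0569]
orientation: [0.134, 0.937, -0.013, 0.321]
ft_force: [-2.2, 0.0, 5.9]
width: 0.128
gripper_force: 77.4
t 10.82 q [0.57, 0.13, 1.83, -0.63, 0.78, -0.35] tcp [0.569 0.27  0.057] tilt 37.5 w 0.13 F [-2.2  0.   5.9]
x [-0.758  0.244 -0.605] y [0.26  0.964 0.062] z [ 0.598 -0.11  -0.794]
shift [-0.001 -0.001  0.001]
```

```bash
cat > tip.py <<'E'
from h import *
s,R,p=st(False)
x=np.array([.966,-.259,0]);y=np.array([.259,.966,0]);T=np.c_[x,y,[0,0,1]]
pts={'lipL':(-.055,-.08,-.066),'lipR':(.055,-.08,-.066),'lipM':(0,-.08,-.066),'bkL':(-.055,.08,-.07),'bkR':(.055,.08,-.07),'palm':None}
for f in (45,60,75,85):
    Rn=R@Ro.from_euler('z',f,degrees=True).as_matrix()
    Tn=Rn@R.T@T
    print(f,'lip dir',np.round(-Tn[:,1],2),'x dir',np.round(Tn[:,0],2),'tooly',np.round(Rn[:,1],2),'up',np.round(Tn[2,2],2))
    for k,v in pts.items():
        if v: print('  ',k,np.round(Tn@np.array(v),3))
    print('   hand',np.round(-Rn[:,2]*.054,3))
D=np.c_[[.98,.198,0],[-.198,.98,0],[0,0,1]]
for c in [(-.0825,-.0675),(.0825,-.0675),(.0825,.0675),(-.0825,.0675)]: print('bin',np.round(np.array([.494,0,.11])+D@np.array([*c,0]),3))
E
python3 tip.py
```

```text
45 lip dir [-0.73 -0.54 -0.42] x dir [ 0.64 -0.74 -0.18] tooly [0.72 0.51 0.47] up 0.89
   lipL [-0.08   0.024 -0.083]
   lipR [-0.009 -0.058 -0.102]
   lipM [-0.044 -0.017 -0.092]
   bkL [ 0.038  0.112 -0.019]
   bkR [ 0.109  0.03  -0.039]
   hand [-0.032  0.006  0.043]
60 lip dir [-0.81 -0.3  -0.51] x dir [ 0.49 -0.83 -0.28] tooly [0.79 0.27 0.56] up 0.81
   lipL [-0.069  0.053 -0.079]
   lipR [-0.016 -0.038 -0.11 ]
   lipM [-0.043  0.007 -0.094]
   bkL [ 0.061  0.103 -0.001]
   bkR [ 0.115  0.012 -0.032]
   hand [-0.032  0.006  0.043]
75 lip dir [-0.83 -0.05 -0.56] x dir [ 0.32 -0.86 -0.4 ] tooly [0.8  0.01 0.6 ] up 0.73
   lipL [-0.054  0.077 -0.07 ]
   lipR [-0.018 -0.017 -0.115]
   lipM [-0.036  0.03  -0.092]
   bkL [0.081 0.087 0.016]
   bkR [ 0.116 -0.007 -0.028]
   hand [-0.032  0.006  0.043]
85 lip dir [-0.81  0.13 -0.57] x dir [ 0.21 -0.85 -0.49] tooly [ 0.78 -0.16  0.61] up 0.66
   lipL [-0.041  0.091 -0.062]
   lipR [-0.018 -0.003 -0.116]
   lipM [-0.029  0.044 -0.089]
   bkL [0.091 0.073 0.026]
   bkR [ 0.115 -0.021 -0.028]
   hand [-0.032  0.006  0.043]
bin [ 0.427 -0.082  0.11 ]
bin [ 0.588 -0.05   0.11 ]
bin [0.561 0.082 0.11 ]
bin [0.4  0.05 0.11]
```

```bash
python3 -m crank '[-0.006,0.001,-0.008,0,0, -0.014,0.001,-0.018,0,0, -0.02,0.002,-0.027,0,0, -0.02,0.002,-0.027,0,0, -0.02,0.002,-0.027,0,0, -0.014,0.001,-0.018,0,0, -0.008,0.001,-0.008,0,0]' >/dev/null; python3 -c "
from h import *
st();to([.55,.045,.24])"
python3 -m crank '[-0.002,-0.01,0.001,0,0, -0.004,-0.02,0.002,0,0, -0.006,-0.028,0.0025,0,0, -0.006,-0.028,0.0025,0,0, -0.006,-0.028,0.0025,0,0, -0.006,-0.028,0.0025,0,0, -0.006,-0.028,0.0025,0,0, -0.006,-0.028,0.0025,0,0, -0.004,-0.02,0.002,0,0, -0.002,-0.01,0.001,0,0]' >/dev/null; python3 - <<'E'
from h import *
from plant import get_image
import cv2
st();to([.55,.045,.235])
a=get_image('scene')['img'];b=get_image('wrist')['img']
cv2.imwrite('pics/c1.png',np.hstack([a[100:400,150:550],b[0:300,100:500]])[:,:,::-1])
E
```

```text
t 11.7 q [0.57, -0.03, 1.64, -0.49, 1.08, -0.59] tcp [0.569 0.27  0.224] tilt 37.3 w 0.13 F [-0.1 -0.  -3.4]
x [-0.759  0.246 -0.603] y [0.261 0.963 0.065] z [ 0.596 -0.108 -0.795]
shift [-0.05  -0.221  0.019]
t 12.95 q [0.04, -0.3, 1.88, -0.17, 0.93, -1.19] tcp [0.558 0.034 0.218] tilt 37.1 w 0.13 F [ 0.7 -0.1 -2.2]
x [-0.761  0.247 -0.6  ] y [0.264 0.963 0.062] z [ 0.593 -0.111 -0.798]
shift [-0.002  0.009 -0.   ]
```

View pics/c1.png

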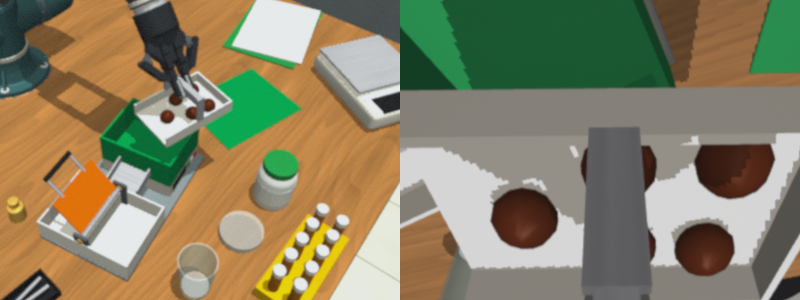

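The left crop shows the tray level over the bin with all five nuts on it (around 185,105). I'll turn about the tool axis to tip it, moving the bar along to keep the lip over the bin.

```bash
python3 -m crank '[0,0,0,0.1,0, 0,0,0,0.15,0, 0,0,0,0.15,0, 0,0,0,0.12,0, 0,0,0,0.08,0]' >/dev/null; python3 -c "
from h import *
st();to([.555,.02,.235]);to([.565,0,.235])"
```

```text
t 13.68 q [0.04, -0.3, 1.87, -0.17, 0.93, -0.58] tcp [0.559 0.037 0.22 ] tilt 37.2 w 0.12 F [-0.5  0.2 -2.4]
x [-0.479  0.748 -0.46 ] y [0.646 0.655 0.393] z [ 0.595 -0.109 -0.796]
shift [-0.018 -0.008  0.007]
shift [-0.038 -0.014  0.015]
```

```bash
python3 -m crank '[-0.009,-0.004,0.003,0.1,0, -0.009,-0.005,0.004,0.12,0, -0.009,-0.005,0.004,0.12,0, -0.009,-0.004,0.003,0.12,0]' >/dev/null; python3 - <<'E'
from h import *
from plant import get_image
import cv2
st();to([.567,-.012,.23])
a=get_image('scene')['img'];b=get_image('side')['img']
cv2.imwrite('pics/c2.png',np.hstack([a[100:400,150:550],b[150:450,200:600]])[:,:,::-1])
E
```

```text
t 14.18 q [-0.07, -0.29, 1.88, -0.09, 0.91, -0.26] tcp [ 0.568 -0.005  0.215] tilt 37.3 w 0.13 F [ 0.3  0.9 -2.1]
x [-0.141  0.961 -0.237] y [0.791 0.254 0.557] z [ 0.596 -0.109 -0.796]
shift [-0.011  0.006  0.007]
```

View pics/c2.png

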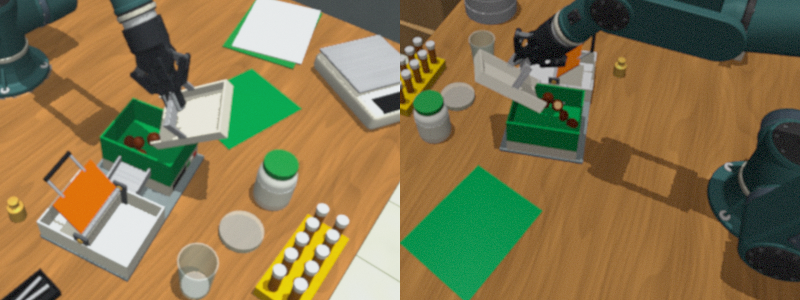

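The nuts are already leaving over the lip into the bin (right crop, about 560,110). I'll finish the tip, hold briefly and check.

```bash
python3 -m crank '[-0.005,0.003,0.003,0.12,0, -0.005,0.003,0.003,0.12,0, 0,0,0,0.12,0, 0,0,0,0,0, 0,0,0,0,0, 0,0,0,0,0]' >/dev/null; python3 - <<'E'
from h import *
from plant import get_image
import cv2
st()
a=get_image('scene')['img'];b=get_image('wrist')['img'];c=get_image('side')['img']
a=cv2.resize(a[180:300,220:380],(400,300));c=cv2.resize(c[200:320,280:440],(400,300))
cv2.imwrite('pics/c3.png',np.vstack([np.hstack([a,c]),np.hstack([cv2.resize(b,(400,300)),a*0])])[:,:,::-1])
E
```

```text
t 15.03 q [-0.09, -0.27, 1.86, -0.07, 0.9, 0.07] tcp [ 0.577 -0.014  0.216] tilt 37.3 w 0.13 F [ 0.3  1.1 -2.2]
x [ 0.143  0.989 -0.029] y [ 0.79  -0.096  0.605] z [ 0.596 -0.109 -0.795]
```

View pics/c3.png

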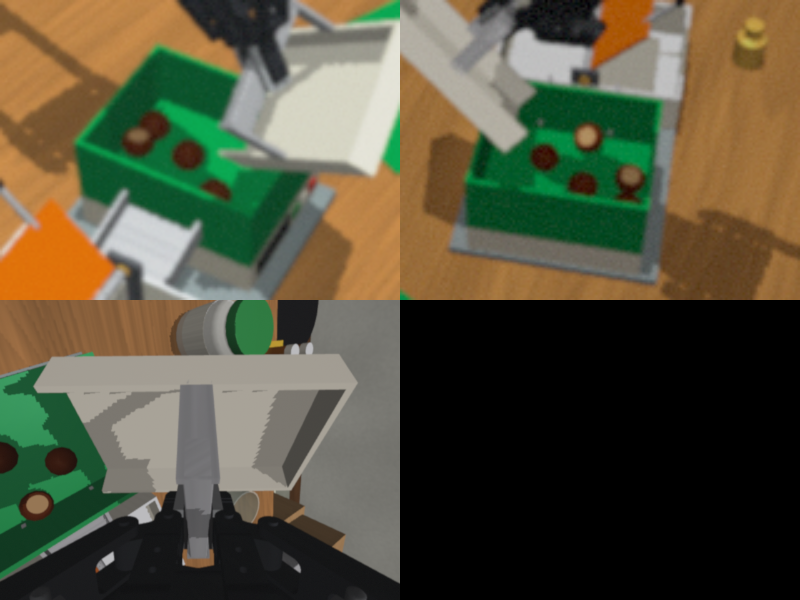

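All five nuts are in the bin; the side crop shows them at (545,157), (587,137), (582,185), (630,178) and (628,197). The tray is empty, so I'll turn it back level and return it.

```bash
python3 -m crank '[0,0.018,-0.024,0,0, 0,0,0,-0.17,0, 0,0,0,-0.17,0, 0,0,0,-0.17,0, 0,0,0,-0.17,0, 0,0,0,-0.17,0, 0,0,0,-0.17,0, 0,0,0,-0.17,0, 0,0,0,-0.17,0, 0,0,0,-0.06,0]' >/dev/null; python3 -c "
from h import *
st();to([.559,.271,.2])"
```

```text
t 16.43 q [-0.09, -0.28, 1.81, -0.07, 0.96, -1.36] tcp [ 0.577 -0.013  0.246] tilt 37.3 w 0.13 F [ 1.1 -0.  -2.7]
x [-0.76   0.243 -0.603] y [0.259 0.964 0.061] z [ 0.596 -0.11  -0.795]
shift [0.11  0.267 0.014]
```

```bash
python3 -m crank '[0.016,0.04,0.002,0,0, 0.02,0.048,0.0025,0,0, 0.02,0.048,0.0025,0,0, 0.02,0.048,0.0025,0,0, 0.02,0.048,0.0025,0,0, 0.014,0.035,0.002,0,0, 0,0,0,0,0]' >/dev/null; python3 -c "
from h import *
st();to([.559,.271,.072])"
```

```text
t 17.3 q [0.57, -0.0, 1.69, -0.51, 1.01, -0.55] tcp [0.571 0.272 0.184] tilt 37.2 w 0.12 F [ 0.1 -0.7 -2.1]
x [-0.761  0.242 -0.601] y [0.257 0.964 0.062] z [ 0.595 -0.107 -0.797]
shift [ 0.076 -0.011  0.101]
```

```bash
python3 -m crank '[0.014,-0.002,0.019,0,0, 0.018,-0.002,0.024,0,0, 0.018,-0.002,0.024,0,0, 0.014,-0.002,0.019,0,0, 0.007,-0.001,0.009,0,0, 0.003,0,0.003,0,0, 0,0,0,0,0]' >/dev/null; python3 -c "
from h import *
st();to([.559,.271,.072])"
```

```text
t 18.18 q [0.56, 0.12, 1.83, -0.62, 0.78, -0.37] tcp [0.572 0.268 0.063] tilt 37.4 w 0.13 F [ 0.5 -0.7 -1.7]
x [-0.758  0.246 -0.604] y [0.261 0.963 0.064] z [ 0.597 -0.109 -0.795]
shift [ 0.005 -0.     0.004]
```

```bash
python3 -m crank '[0.001,0,0.0015,0,0, 0.001,0,0.0015,0,0, 0.001,0,0.001,0,0, 0,0,0,0,0]' >/dev/null; python3 -c "
from h import *
st();to([.559,.271,.072])"
```

```text
t 18.68 q [0.56, 0.13, 1.83, -0.63, 0.78, -0.36] tcp [0.573 0.269 0.06 ] tilt 37.5 w 0.13 F [-3.   1.4  5.3]
x [-0.757  0.245 -0.605] y [0.26  0.963 0.065] z [ 0.599 -0.108 -0.793]
shift [ 0.003 -0.001  0.001]
```

```bash
python3 -m crank '[0,0,0,0,1, 0,0,0,0,1, 0,0,0,0,1, 0,0,0,0,1, 0,0,-0.02,0,1, 0,0,-0.045,0,1, 0,0,-0.05,0,1, 0,0,-0.05,0,1]' >/dev/null; python3 - <<'E'
from h import *
from plant import get_image,nets
import cv2
st()
w=get_image('wrist')
for t in ('tray_bar',): print(t,[(np.round(q['centre'],3).tolist(),round(q['p'],2)) for q in nets.tip_of(t,w)[:2]])
p=get_image('scene')
for t in ('hinge','flap_bar'): print(t,[(np.round(q['centre'],3).tolist(),round(q['p'],2)) for q in nets.tip_of(t,p)[:2]])
cv2.imwrite('pics/c4.png',np.hstack([cv2.resize(w['img'],(400,300)),p['img'][100:400,150:550]])[:,:,::-1])
E
```

```text
t 19.68 q [0.72, -0.15, 1.81, -0.56, 1.1, -0.4] tcp [0.472 0.286 0.19 ] tilt 37.3 w 1.0 F [-0.2  0.7  0.1]
x [-0.759  0.246 -0.603] y [0.262 0.963 0.063] z [ 0.596 -0.11  -0.796]
tray_bar [([0.561, 0.27, 0.074], 0.78)]
hinge [([0.531, -0.193, 0.059], 0.63)]
flap_bar [([0.451, -0.212, 0.149], 0.75)]
```

View pics/c4.png

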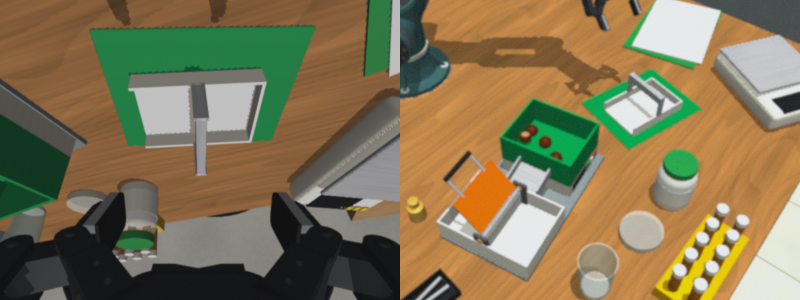

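The tray stands level and empty on the mat. Next is the flap: carry the tool above the bar, then turn it square to the bar. The present tilt happens to lie nearly in the plane of the leaning flap.

```bash
python3 -m crank '[-0.011,-0.048,-0.004,0,1, -0.011,-0.048,-0.004,0,1, -0.011,-0.048,0,0,1, -0.011,-0.048,0,0,1, -0.011,-0.048,0,0,1, -0.011,-0.048,0,0,1, -0.011,-0.048,0,0,1, -0.011,-0.048,0,0,1, -0.011,-0.048,0,0,1, -0.011,-0.048,0,0,1]' >/dev/null;python3 h.py; python3 -m crank '[0,0,0,0.166,1, 0,0,0,0.166,1, 0,0,0,0.166,1, 0,0,0,0.166,1, 0,0,0,0.166,1, 0,0,0,0.166,1, 0,0,0,0.166,1, 0,0,0,0,1]' >/dev/null; python3 - <<'E'
from h import *
from plant import get_image,nets
import cv2
s,R,p=st()
w=get_image('wrist')
for t in ('flap_bar','hinge'): print(t,[(np.round(q['centre'],3).tolist(),round(q['p'],2)) for q in nets.tip_of(t,w)[:2]])
to([.4495,-.2105,.152]);print(R.T@np.array([-.195,.981,0]))
cv2.imwrite('pics/w2.png',w['img'][:,:,::-1])
E
```

```text
t 21.18 q [-0.83, -0.53, 2.0, 0.41, 1.15, -2.18] tcp [ 0.425 -0.204  0.229] tilt 37.2 w 1.0 F [0.9 0.3 0.4]
x [-0.76   0.249 -0.601] y [0.264 0.962 0.065] z [ 0.594 -0.11  -0.797]
t 22.18 q [-0.82, -0.53, 2.0, 0.41, 1.15, -1.01] tcp [ 0.426 -0.202  0.229] tilt 37.1 w 1.0 F [ 0.7 -0.1  0.7]
x [-0.063  0.982 -0.18 ] y [0.802 0.157 0.576] z [ 0.594 -0.108 -0.798]
flap_bar [([0.452, -0.212, 0.151], 0.62)]
hinge [([0.53, -0.196, 0.059], 0.74), ([0.752, -0.022, -0.002], 0.58)]
shift [ 0.005 -0.027  0.096]
[ 0.97523638 -0.00277793 -0.22201865]
```

View pics/w2.png

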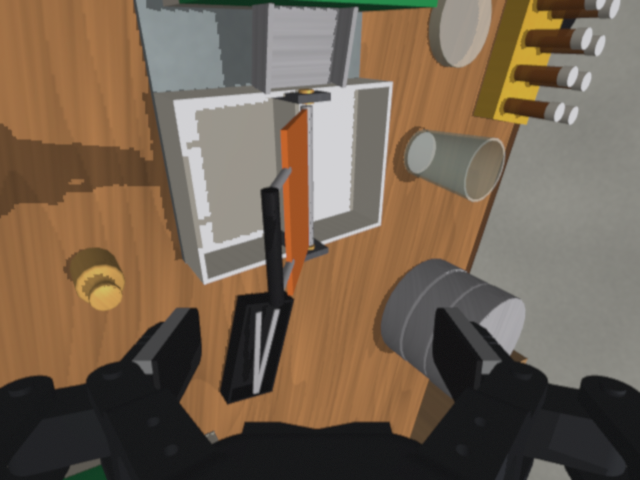

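The bar runs from (268,190) to (277,300), with the flap seen edge-on behind it, and lies left of the finger centre line as computed. I'll shift, advance and grip.

```bash
python3 -m crank '[0.002,-0.009,0.02,0,1, 0.002,-0.009,0.032,0,1, 0.002,-0.008,0.032,0,1, 0,0,0.012,0,1, 0,0,0,0,1]' >/dev/null; python3 -c "
from h import *
st();to([.451,-.211,.152])"; python3 -m crank '[0,0,0,0,0, 0,0,0,0,0, 0,0,0,0,0, 0,0,0,0,0, 0,0,0,0,0]' 30; python3 -c "
from h import *
st();to([.451,-.211,.152])"
```

```text
t 22.95 q [-0.75, -0.37, 2.09, 0.43, 0.9, -1.06] tcp [ 0.462 -0.211  0.138] tilt 37.2 w 1.0 F [ 1.   0.4 -0.1]
x [-0.063  0.981 -0.181] y [0.801 0.158 0.578] z [ 0.595 -0.109 -0.796]
shift [-0.002 -0.001  0.001]
time_s: 23.58
tool_pos: [0.4623, -0.211, 0.1389]
orientation: [0.628, 0.71, 0.165, 0.274]
ft_force: [-3.6, 0.2, 3.0]
width: 0.105
gripper_force: 29.2
t 23.57 q [-0.76, -0.37, 2.09, 0.43, 0.9, -1.06] tcp [ 0.462 -0.211  0.139] tilt 37.3 w 0.11 F [-3.6  0.2  3. ]
x [-0.062  0.981 -0.182] y [0.8   0.158 0.578] z [ 0.596 -0.11  -0.795]
shift [-0.002 -0.001  0.002]
```

```bash
cat > f.py <<'E'
from h import *
s,R,p=st(False);print('Ftool',np.round(R.T@np.array(s['ft_force']),1),'tcp',np.round(p,4),'g',np.round(p-.019*R[:,2],4),s['time_s'])
E
for i in 1; do python3 -m crank '[0,-0.0015,0,0,0, 0,0,0,0,0]' >/dev/null; python3 f.py; python3 -m crank '[0,-0.0015,0,0,0, 0,0,0,0,0]' >/dev/null; python3 f.py; python3 -m crank '[0,-0.0015,0,0,0, 0,0,0,0,0]' >/dev/null; python3 f.py; done
```

```text
Ftool [ 0.1 -0.2 -2.7] tcp [ 0.4612 -0.2112  0.1378] g [ 0.4498 -0.2091  0.1529] 23.825
Ftool [1.2 3.6 1.9] tcp [ 0.4611 -0.2112  0.1378] g [ 0.4497 -0.2091  0.1529] 24.075
Ftool [ 1.1 10.   6.9] tcp [ 0.461  -0.2112  0.1378] g [ 0.4496 -0.2091  0.1529] 24.325
```

```bash
python3 -m crank '[0,0.012,-0.0006,0,0, 0,0.0095,-0.0005,0,0, 0.0002,0.0093,0.0008,0,0, 0.0002,0.0093,0.0008,0,0, 0.0005,0.0091,0.0021,0,0, 0.0005,0.0091,0.0022,0,0, 0.0008,0.0087,0.0035,0,0, 0.0008,0.0086,0.0035,0,0, 0.0011,0.008,0.0047,0,0]' >/dev/null; python3 f.py; python3 - <<'E'
from h import *
s,R,p=st(False);print('to target',np.round(R.T@(np.array([.5448,-.1946,.1713])-p),4))
E
```

```text
Ftool [-3.9 -2.9  1.8] tcp [ 0.536  -0.1961  0.1706] g [ 0.5247 -0.194   0.1857] 25.45
to target [0.0008 0.0076 0.0045]
```

```bash
python3 -m crank '[0.0005,0.004,0.0025,0,0, 0.0003,0.0036,0.002,0,0, 0,0,0,0,0, 0,0,0,0,0]' >/dev/null; python3 f.py; python3 - <<'E'
from h import *
from plant import get_image,nets
import cv2
s,R,p=st();print('to target',np.round(R.T@(np.array([.5448,-.1946,.1713])-p),4))
a=get_image('scene');b=get_image('side')
for q in (a,b):
    for t in ('flap_bar','hinge'): print(t,[(np.round(k['centre'],3).tolist(),round(k['p'],2)) for k in nets.tip_of(t,q)[:2]])
A=cv2.resize(a['img'][220:400,170:370],(400,360));B=cv2.resize(b['img'][140:320,270:470],(400,360))
cv2.imwrite('pics/c5.png',np.hstack([A,B])[:,:,::-1])
E
```

```text
Ftool [-3.3 -2.4 -0.1] tcp [ 0.5438 -0.1946  0.1707] g [ 0.5325 -0.1925  0.1858] 25.95
t 25.95 q [-0.57, -0.23, 1.92, 0.31, 0.86, -0.83] tcp [ 0.544 -0.195  0.171] tilt 37.3 w 0.11 F [-1.8 -3.6 -0.8]
x [-0.062  0.981 -0.181] y [0.801 0.157 0.578] z [ 0.596 -0.109 -0.796]
to target [-0.0002  0.0011  0.0001]
flap_bar [([0.532, -0.196, 0.187], 0.6)]
hinge [([0.531, -0.192, 0.06], 0.65)]
flap_bar [([0.531, -0.193, 0.19], 0.67)]
hinge [([0.536, -0.192, 0.06], 0.62)]
```

View pics/c5.png

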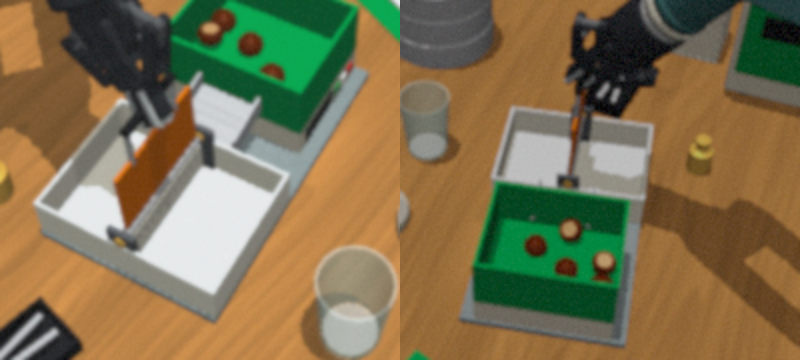

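The flap stands upright at (155,150) in the left crop, with the bar above the hinge and still gripped. All five nuts are in the bin. One last 1 mm nudge, then I hand it in.

```bash
python3 -m crank '[0,0.001,0,0,0, 0,0,0,0,0, 0,0,0,0,0]' >/dev/null; python3 f.py; python3 -c "
from plant import ctrl
print(ctrl.hand_in())"
```

```text
Ftool [-2.2 -3.   1.5] tcp [ 0.5444 -0.1944  0.1708] g [ 0.5331 -0.1924  0.1859] 26.625
the job is handed in; nothing more can be done
None
```

I handed the job in at 26.6 s: all five chestnuts are in the feed bin, the empty tray is back on the green mat, and the flap stands upright in the gripper to within about 1 mm at its bar; no verdict came back.

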